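# Put the dough cutters away nested in their tins

## Robot

A 6-joint arm with a two-finger parallel gripper is mounted at the origin on the work surface. World frame = base frame: x ahead of the robot, y to its left, z up, the work surface at z = 0. Lengths are in m, angles in rad, forces in N, time in s.
With the tool pointing down it reaches from about 0.4 to 0.825 m from the base axis. Payload 7 kg.
Tool frame: the origin (TCP) lies at the very end of the fingers, on their centre line; the grasp point (between the pads) lies 19 mm behind it; z points along the fingers, y is the direction in which the jaws open and shut (so a half turn about z gives the same grasp; the last joint's range is limited). The gripper opens to 88 mm and grips with 3 to 60 N. Pads are 19 mm wide; open, the fingers measure 130 mm over their backs; the gripper's body (78 mm by 193 mm) begins 47 mm behind the grasp point.
Start: joints at [1.48, 0.359, 0.012, 0, -1.224, -0.288], TCP at [0.25, 0.627, 0.227] pointing down, gripper open.
Joint ranges: [-3.07, 3.07], [-1.43, 2.12], [-1.02, 1.25], [-3.03, 1.67], [-3.05, -0], [-3.03, 3.03]. Speed limits (rad/s): [2.39, 2.39, 3.01, 3.14, 3.14, 3.14].

## Interface

Orientations are given as a unit quaternion [x, y, z, w].
In Python, from workcell import monitor, viewer, workorder gives the robot as it stands.
- The arm moves only by the tool arm_command, never from a script. Its argument "deltas" is a list of rows, each an object of numbers: "tx", "ty", "tz": the shift along the tool's x, y, z in units of 30 mm (1.0 is 30 mm); "rx", "ry", "rz": the turn, a rotation vector about the tool's x, y, z in units of 8 degrees (1.0 is 8 degrees); "grip": the opening in per cent of the stroke, from 0 (shut) to 100 (fully open). In form: [{"tx": .., "ty": .., "tz": .., "rx": .., "ry": .., "rz": .., "grip": ..}, ...]. A call has 1 to 10 rows; each row is the pose to reach, as a shift and turn from the pose measured when the call began, along the tool's axes at that moment; what a row does not reach only later rows make up. A row lasts 1/8 s, in which the tool goes at most 62.5 mm and 10.7 degrees, less where a joint would pass 70% of its speed; a pose out of reach is approached as far as the arm can. A call with a gripper value outside its range is refused whole. The fingers move at their own pace and stop on an object; "newtons" is the grip in N (left out, the last holds). Time passes only in rows, so rows that repeat a pose let the fingers close. It gives the time, the measured TCP pose, the force and the opening at its end, in the units of the state.
- monitor.sense(): the state, without advancing time (a new reading comes with each control period).
- viewer.camera(name): name is "scene" or "top" or "wrist"; returns (picture, depth): 384x512x3 uint8, blue, green, red; 384x512 float32, m along the optical axis (not along the pixel's ray), 0 where there is no reading.
- viewer.get_calibration(name): a dict with "fx", "fy", "cx", "cy" (pixels), "k1" (the pictures are not rectified: a ray, as slopes to the right and down, at radius r is drawn at 1 + k1 r^2 times it, then the intrinsics apply), "rvec" (rotation vector, rad) and "tvec" (3), from world to camera coordinates, as OpenCV has them. Camera axes: x right, y down, z forward; pixel columns grow to the right and rows downward; lengths in m; the calibration is good to about 2 mm. A picture is of the moment at which its call begins: read the wrist's pose just before it. get_calibration takes no time and is no camera call; for the wrist camera it gives the pose at the moment of the call.
- workorder.close_job(): hands the job in, once; it reports no verdict.
The state is a dict: "time_s": time; "joint_positions": joint angles; "qvel": joint speeds; "joint_efforts": joint torques, N m; "tcp_pos": TCP position; "orientation": TCP orientation; "ft_force": force on the tool from outside, world axes, zero at the start; "moment": the same for the moment, N m; "finger_gap": opening from 0.0 (shut) to 1.0 (fully open).
Only numpy, scipy, OpenCV 4.12 (cv2) and the standard library are available. Lean on these libraries where they do the work, as an engineer would, in place of code of your own. Each camera call takes 0.05 s, during which the arm holds its last target. There are 200 camera calls.

## Task

Put the dough cutters away by shape and nested by size: the three round ones standing in the round tin, the two square ones in the square tin, each set with the smallest in the middle and every larger cutter over the smaller, all flat on the floor of the tin and let go. Leave the flour shaker where it stands.

Things in the scene. Friction and masses are not known exactly. Their poses are not given: they have to be found in the camera images.
- round_s_mid (a point): Small round dough cutter (loose), steel ring of 40 mm outer diameter, 35 g. Strap handle over the middle along its x axis: 10 mm wide (y), 4 mm thick, flat top 24 mm long (x), legs at x = +-20 mm. Handle top, the highest part, 54 mm above the cutting edge. Walls 2 mm thick, 32 mm high, open below. This point: on the centre line, half-way up, 27 mm above the edge it stands on; z up.
- round_m_mid (a point): Medium round dough cutter (loose), steel ring of 60 mm outer diameter, 55 g. Strap handle over the middle along its x axis: 15 mm wide (y), 4 mm thick, flat top 24 mm long (x), legs at x = +-30 mm. Handle top, the highest part, 69 mm above the cutting edge. Walls 2 mm thick, 32 mm high, open below. This point: on the centre line, half-way up, 34.5 mm above the edge it stands on; z up.
- round_l_mid (a point): Large round dough cutter (loose), steel ring of 80 mm outer diameter, 80 g. Strap handle over the middle along its x axis: 20 mm wide (y), 4 mm thick, flat top 24 mm long (x), legs at x = +-40 mm. Handle top, the highest part, 84 mm above the cutting edge. Walls 2 mm thick, 32 mm high, open below. This point: on the centre line, half-way up, 42 mm above the edge it stands on; z up.
- square_s_mid (a point): Small square dough cutter (loose), steel frame of 45 x 45 mm outside, sides along its x and y, about 45 g. Strap handle over the middle along its x axis: 12 mm wide (y), 4 mm thick, flat top 24 mm long (x), legs at x = +-22.5 mm. Handle top, the highest part, 56 mm above the cutting edge. Walls 2 mm thick, 32 mm high, open below. This point: on the centre line, half-way up, 28 mm above the edge it stands on; z up.
- square_l_mid (a point): Large square dough cutter (loose), steel frame of 70 x 70 mm outside, sides along its x and y, about 80 g. Strap handle over the middle along its x axis: 16 mm wide (y), 4 mm thick, flat top 24 mm long (x), legs at x = +-35 mm. Handle top, the highest part, 75 mm above the cutting edge. Walls 2 mm thick, 32 mm high, open below. This point: on the centre line, half-way up, 37.5 mm above the edge it stands on; z up.
- round_tin: Shallow open round aluminium storage tin, 114 mm outer and 110 mm inner diameter, rim 14.6 mm high, inner floor 3 mm above the counter; it stands firm. Origin at the centre of its underside, z up. Nested cutters leave only 11 mm between one handle and the next below: when nesting, hold a handle by its top edge, fingertips about 8 mm below its top.
- square_tin: Shallow open square aluminium storage tin, 98 x 98 mm outside, 94 x 94 mm inside, sides along its x and y, rim 14.6 mm high, inner floor 3 mm above the counter; it stands firm. Origin at the centre of its underside, z up.
- shaker_mid (a point): Aluminium flour shaker with a perforated domed steel lid, 67 mm diameter, 90 mm tall, standing loose among the cutters; not to be moved. This point is on its axis, 45 mm above the counter.
There are look-alikes about, which are no part of the job. What is shaped like the part that bears round_l_mid but blue or orange is not meant.

How it is judged:
By the outcome, as a careful person would: the job done as asked, in the order asked, and still so for the second after the job is handed in, with the robot touching nothing.
It also fails if it takes over 141 s, if anything falls off the work surface, if the arm or the gripper's body presses on something with over 40 N, if the wrist force passes 120 N, or if a joint passes its speed limit or range.

## Working session

There is one attempt and no reset: what is moved stays moved. The work goes in short steps, Python scripts to look and compute and a tool call to move; the robot and the scene stay as the last step left them, time stands still between calls to the robot, and variables do not carry over. Pictures are saved under pics/ and viewed, about 12 in all and at most 16, crops included, and the job is handed in when it is done.

Besides the shell and the picture viewer there is one more tool, called after "Emit:" by a JSON object that holds its "api" and its "payload", one argument or row to a line. arm_command: Moves the arm, as the interface text tells. Its arguments: {"type":"object","properties":{"deltas":{"type":"array","items":{"type":"object","properties":{"tx":{"type":"number"},"ty":{"type":"number"},"tz":{"type":"number"},"rx":{"type":"number"},"ry":{"type":"number"},"rz":{"type":"number"},"grip":{"type":"number"}}}},"newtons":{"type":"number"}},"required":["deltas"]}

```bash
mkdir -p pics
cat > h.py <<'E'
import numpy as np, cv2
from workcell import monitor, viewer, workorder
def cal(n):
    c=viewer.get_calibration(n); R=cv2.Rodrigues(np.array(c['rvec'],float))[0]; return c,R,np.array(c['tvec'],float).ravel()
def cloud(n,c,d):
    c,R,t=c; v,u=np.mgrid[:384,:512]
    x=(u-c['cx'])/c['fx']; y=(v-c['cy'])/c['fy']; X,Y=x.copy(),y.copy()
    for _ in range(8):
        s=1+c['k1']*(X*X+Y*Y); X,Y=x/s,y/s
    P=np.stack([X*d,Y*d,d],-1)
    W=(P-t)@R; W[d==0]=np.nan; return W
def shot(n):
    c=cal(n); im,d=viewer.camera(n); return im,cloud(n,c,d)
E
python3 - <<'E'
from h import *
s=monitor.sense(); print(s)
for n in('top','scene'):
    im,W=shot(n); cv2.imwrite(f'pics/{n}0.png',cv2.resize(im,(800,600),interpolation=cv2.INTER_CUBIC)); np.savez(f'{n}0.npz',im=im,W=W); c=cal(n); print(n,c[0],-c[1].T@c[2])
print(viewer.get_calibration('wrist'))
E
```

```text
{'time_s': 0.0, 'joint_positions': array([ 1.48007445e+00,  3.59418327e-01,  1.10371210e-02, -3.20143490e-04,
       -1.22411732e+00, -2.88074955e-01]), 'qvel': array([ 9.07438278e-05,  1.27399293e-03,  1.14971338e-03,  1.37630908e-03,
       -8.23750536e-05, -7.84630258e-04]), 'joint_efforts': array([-5.84591580e-04, -5.82714915e+01,  2.93070155e+01,  6.99751407e+00,
        7.01569792e-03, -1.58627681e-04]), 'tcp_pos': array([0.24948601, 0.62666042, 0.22559831]), 'orientation': array([ 9.82107040e-01, -1.88321575e-01, -6.59224752e-05,  8.61788292e-04]), 'ft_force': array([-0.1089101 ,  0.37734412, -0.16682804]), 'moment': array([0.02497602, 0.02080211, 0.03068165]), 'finger_gap': 1.0006691133989905}
top {'fx': 375.5637024230658, 'fy': 375.5637024230658, 'cx': 255.9927127234585, 'cy': 192.18926165048478, 'k1': 0.020557594915041933, 'rvec': array([ 2.13936332, -2.16070673,  0.11261231]), 'tvec': array([0.00416707, 0.47999096, 1.02297998])} [ 0.35161245 -0.01844821  1.07374349]
scene {'fx': 361.3655812199948, 'fy': 361.3655812199948, 'cx': 259.0460547546362, 'cy': 192.6134438212948, 'k1': -0.04281813426343662, 'rvec': array([ 1.1076722 ,  2.13327164, -1.22998891]), 'tvec': array([ 0.28896835, -0.14766276,  1.3954733 ])} [1.19867462 0.51913239 0.58850101]
{'fx': 327.79203795139296, 'fy': 327.79203795139296, 'cx': 259.9246084266816, 'cy': 191.8922658021615, 'k1': 0.023050997216758542, 'rvec': array([-1.66084961,  2.44743873,  0.35476887]), 'tvec': array([ 0.67358301, -0.03547876,  0.39110104])}
```

View pics/top0.png

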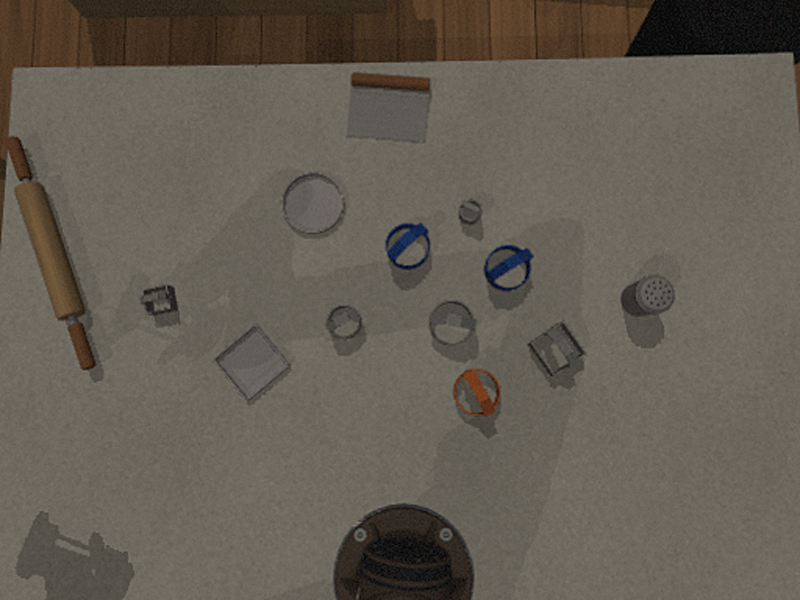

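View pics/scene0.png

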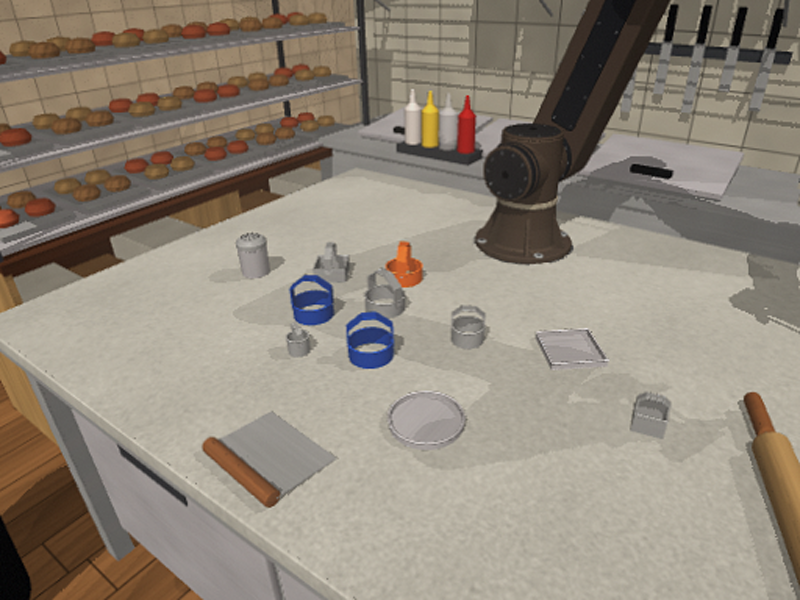

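Top view (800×600), steel parts:
- Small round at (470,211), medium round at (345,322), and large round at (452,324).
- Small square at (160,300), large square at (556,350).
- Round tin at (314,205), square tin at (253,362), shaker at (655,294).

Large-round candidates are blue (408,246), blue (508,268), orange (477,392) and steel (452,324). The steel one fits, because blue and orange are excluded. I'll measure these from depth.

```bash
cat > m.py <<'E'
from h import *
D=np.load('top0.npz'); W=D['W']; im=D['im']
names=dict(rs=(470,211,.054),rm=(345,322,.069),rl=(452,324,.084),ss=(160,300,.056),sl=(556,350,.075),rt=(314,205,.0146),st=(253,362,.0146),sh=(655,294,.09))
for n,(u,v,h) in names.items():
    u*=.64;v*=.64; r=34 if n in('rt','st') else 26
    P=W[int(v)-r:int(v)+r,int(u)-r:int(u)+r].reshape(-1,3)
    P=P[~np.isnan(P).any(1)]
    t=P[(abs(P[:,2]-h)<.007)]
    if n in('rt','st'): t=P[(P[:,2]>.008)&(P[:,2]<.03)]
    if len(t)<3: print(n,len(t),np.percentile(P[:,2],[5,50,95,100]));continue
    rect=cv2.minAreaRect((t[:,:2]*1000).astype(np.float32))
    print(n,len(t),'z',np.round(np.percentile(t[:,2],[5,50,95]),4),'mean',np.round(t[:,:2].mean(0),4),'rect',np.round(rect[0],1),np.round(rect[1],1),round(rect[2],1))
    b=P[(P[:,2]>.012)&(P[:,2]<.04)]
    if len(b)>10:
        rect=cv2.minAreaRect((b[:,:2]*1000).astype(np.float32)); print('   body',len(b),np.round(rect[0],1),np.round(rect[1],1),round(rect[2],1))
print(np.nanmedian(W[200:260,100:200,2]))
big=cv2.resize(im[120:270,80:400],(800,375),interpolation=cv2.INTER_CUBIC); cv2.imwrite('pics/crop1.png',cv2.convertScaleAbs(big,alpha=1.8))
E
python3 m.py
```

```text
rs 54 z [0.048  0.0527 0.0566] mean [ 0.6427 -0.1318] rect [ 643.6 -131.1] [40.  10.7] 59.0
   body 96 [ 616.7 -127.1] [146.6  93.4] 87.6
rm 84 z [0.0631 0.068  0.0708] mean [0.4433 0.1031] rect [442.9 103.7] [14.9 43.7] 29.3
   body 87 [443.5 101.8] [59.3 57.2] 2.4
rl 126 z [0.0776 0.0826 0.0864] mean [ 0.4395 -0.0906] rect [439.9 -90.5] [47.4 20.2] 80.2
   body 113 [ 464.7 -102.2] [ 82.2 134.8] 68.1
ss 65 z [0.0498 0.0544 0.0587] mean [0.4874 0.4353] rect [487.5 436.7] [11.8 38.8] 12.2
   body 167 [487.  437.3] [46.2 46.8] 11.8
sl 94 z [0.0691 0.0748 0.0783] mean [ 0.3914 -0.2789] rect [ 391.7 -279.2] [44.8 16.5] 33.5
   body 192 [ 392.2 -279.3] [70.7 72.1] 33.2
rt 162 z [0.009  0.0139 0.0176] mean [0.6724 0.1652] rect [668.  162.4] [114.5 113.2] 88.2
   body 116 [667.2 162.3] [112.  114.2] 0.4
st 183 z [0.0087 0.0138 0.0174] mean [0.3737 0.2746] rect [373.5 271.7] [99.8 99.2] 40.2
   body 139 [373.4 271.5] [99.3 99.2] 40.2
sh 383 z [0.0837 0.0879 0.0913] mean [ 0.4792 -0.4291] rect [ 477.8 -430. ] [58.3 59.5] 82.0
   body 74 [ 476.6 -413.5] [60.4 26. ] 10.9
0.00046970155014660215
```

View pics/crop1.png

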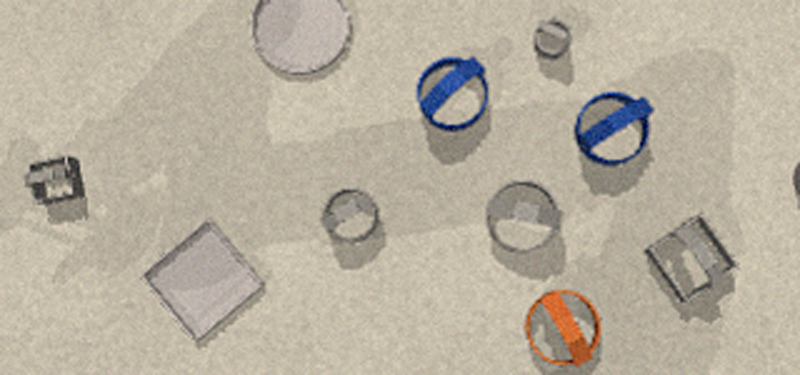

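```bash
cat >> h.py <<'E'
from scipy.spatial.transform import Rotation as Ro
def go(x,y,z,yaw):
    s=monitor.sense(); R=Ro.from_quat(s['orientation']); 
    Rt=Ro.from_euler('z',yaw,degrees=True)*Ro.from_euler('x',180,degrees=True)
    t=R.inv().apply(np.array([x,y,z])-s['tcp_pos'])/.03
    r=np.degrees((R.inv()*Rt).as_rotvec())/8
    xa=R.as_matrix()[:,0]
    print('t',s['time_s'],'pos',np.round(s['tcp_pos'],4),'yaw',round(float(np.degrees(np.arctan2(xa[1],xa[0]))),1),'q',np.round(s['joint_positions'],2),'gap',round(s['finger_gap']*88,1),'F',np.round(s['ft_force'],1))
    print('T',np.round(t,3),'R',np.round(r,3))
def handle(x,y,h,name='wrist',r=.045,save=None):
    im,W=shot(name)
    if save: cv2.imwrite(save,cv2.convertScaleAbs(im,alpha=1.5))
    P=W.reshape(-1,3); P=P[~np.isnan(P).any(1)]
    P=P[np.hypot(P[:,0]-x,P[:,1]-y)<r]
    a=P[abs(P[:,2]-h)<.006]
    if len(a)<5: print('few',len(a),np.percentile(P[:,2],[5,50,99])); return
    rc=cv2.minAreaRect((a[:,:2]*1000).astype(np.float32)); w,k=rc[1]; ang=rc[2] if w>k else rc[2]+90
    b=P[(P[:,2]>h-.05)&(P[:,2]<.045)&(P[:,2]>.02)]
    print('top n',len(a),'z',np.round(np.median(a[:,2]),4),'mean',np.round(a[:,:2].mean(0)*1000,1),'rect',np.round(rc[0],1),np.round(rc[1],1),'long',round(ang,1))
    if len(b)>10:
        rc=cv2.minAreaRect((b[:,:2]*1000).astype(np.float32)); print('body',np.round(rc[0],1),np.round(rc[1],1),round(rc[2],1))
E
python3 -c "
from h import *
go(.6433,-.131,.2,-121)"
```

```text
t 0.1 pos [0.2495 0.6267 0.2257] yaw -21.7 q [ 1.48  0.36  0.01 -0.   -1.22 -0.29] gap 88.0 F [-0.5 -0.4 -0.3]
T [21.539 18.609  0.888] R [ 7.0000e-03 -1.0000e-02  1.2411e+01]
```

Emit:
{"api": "arm_command", "payload": {
  "deltas": [
    {"tx": 2.15, "ty": 1.86, "tz": 0.1, "rz": 1.2, "grip": 45},
    {"tx": 4.3, "ty": 3.72, "tz": 0.2, "rz": 2.4, "grip": 45},
    {"tx": 6.45, "ty": 5.58, "tz": 0.3, "rz": 3.6, "grip": 45},
    {"tx": 8.6, "ty": 7.44, "tz": 0.4, "rz": 4.8, "grip": 45},
    {"tx": 10.7, "ty": 9.3, "tz": 0.5, "rz": 6.0, "grip": 45},
    {"tx": 12.9, "ty": 11.16, "tz": 0.6, "rz": 7.2, "grip": 45},
    {"tx": 15.05, "ty": 13.0, "tz": 0.7, "rz": 8.4, "grip": 45},
    {"tx": 17.2, "ty": 14.88, "tz": 0.8, "rz": 9.8, "grip": 45},
    {"tx": 19.4, "ty": 16.7, "tz": 0.9, "rz": 11.0, "grip": 45},
    {"tx": 21.54, "ty": 18.61, "tz": 0.9, "rz": 12.4, "grip": 45}
  ],
  "newtons": 15
}}

```text
validation failed for argument at $.de...
```

```bash
python3 -c "
from h import *
go(.6433,-.131,.2,-121)"
```

```text
t 0.1 pos [0.2495 0.6267 0.2257] yaw -21.7 q [ 1.48  0.36  0.01 -0.   -1.22 -0.29] gap 88.0 F [-0.5 -0.4 -0.3]
T [21.539 18.609  0.888] R [ 7.0000e-03 -1.0000e-02  1.2411e+01]
```

Emit:
{"api": "arm_command", "payload": {
  "deltas": [
    {"tx": 2.15, "ty": 1.86, "tz": 0.1, "rx": 0, "ry": 0, "rz": 1.2, "grip": 45},
    {"tx": 4.3, "ty": 3.72, "tz": 0.2, "rx": 0, "ry": 0, "rz": 2.4, "grip": 45},
    {"tx": 6.45, "ty": 5.58, "tz": 0.3, "rx": 0, "ry": 0, "rz": 3.6, "grip": 45},
    {"tx": 8.6, "ty": 7.44, "tz": 0.4, "rx": 0, "ry": 0, "rz": 4.8, "grip": 45},
    {"tx": 10.7, "ty": 9.3, "tz": 0.5, "rx": 0, "ry": 0, "rz": 6.0, "grip": 45},
    {"tx": 12.9, "ty": 11.16, "tz": 0.6, "rx": 0, "ry": 0, "rz": 7.2, "grip": 45},
    {"tx": 15.05, "ty": 13.0, "tz": 0.7, "rx": 0, "ry": 0, "rz": 8.4, "grip": 45}
  ],
  "newtons": 15
}}

```text
time_s: 0.98
tcp_pos: [0.4511, 0.237, 0.2108]
orientation: [0.712, -0.702, 0.0, 0.001]
ft_force: [0.9, 0.0, -0.0]
finger_gap: 0.453
```

```bash
python3 -c "
from h import *
go(.6433,-.131,.2,-121)"
```

```text
t 0.975 pos [0.4511 0.237  0.2108] yaw -89.2 q [ 0.87  0.1  -0.37  0.   -1.1  -0.86] gap 39.9 F [ 0.9  0.  -0. ]
T [12.353 -6.235  0.373] R [-0.    -0.01   3.975]
```

Emit:
{"api": "arm_command", "payload": {
  "deltas": [
    {"tx": 1.8, "ty": -0.9, "tz": 0.1, "rx": 0, "ry": 0, "rz": 0.6, "grip": 45},
    {"tx": 3.6, "ty": -1.8, "tz": 0.1, "rx": 0, "ry": 0, "rz": 1.2, "grip": 45},
    {"tx": 5.4, "ty": -2.7, "tz": 0.2, "rx": 0, "ry": 0, "rz": 1.8, "grip": 45},
    {"tx": 7.2, "ty": -3.6, "tz": 0.2, "rx": 0, "ry": 0, "rz": 2.4, "grip": 45},
    {"tx": 9.0, "ty": -4.5, "tz": 0.3, "rx": 0, "ry": 0, "rz": 3.0, "grip": 45},
    {"tx": 10.8, "ty": -5.4, "tz": 0.37, "rx": 0, "ry": 0, "rz": 3.6, "grip": 45},
    {"tx": 12.35, "ty": -6.24, "tz": 0.37, "rx": 0, "ry": 0, "rz": 3.98, "grip": 45},
    {"tx": 12.35, "ty": -6.24, "tz": 0.37, "rx": 0, "ry": 0, "rz": 3.98, "grip": 45}
  ]
}}

```text
time_s: 1.98
tcp_pos: [0.6439, -0.1342, 0.1984]
orientation: [-0.49, 0.872, -0.0, -0.002]
ft_force: [-1.2, 1.6, -0.4]
finger_gap: 0.45
```

```bash
python3 -c "
from h import *
handle(.6433,-.131,.054,save='pics/w1.png')
go(.6433,-.131,.046,-121)"
```

```text
top n 405 z 0.0539 mean [ 642.6 -132.2] rect [ 643.2 -131.1] [39.4  9.7] long 59.3
body [ 643.  -131.5] [40.2 40.9] 63.3
t 2.025 pos [ 0.6433 -0.1326  0.1987] yaw -121.2 q [ 0.09  0.35 -0.07  0.   -1.16 -0.64] gap 39.9 F [ 0.   0.4 -0.5]
T [-0.058  0.02   5.088] R [ 0.01  -0.017 -0.026]
```

View pics/w1.png

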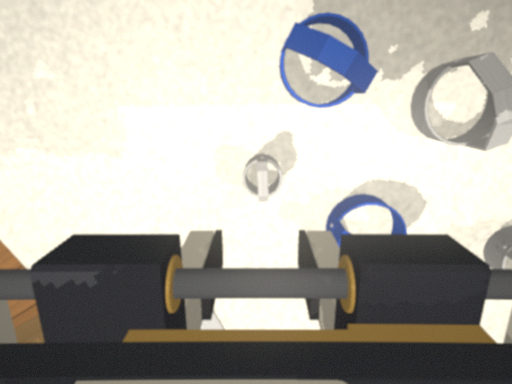

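Wrist image: small steel cutter at (262,175), handle aligned with the tool's x axis. The wrist and top measurements agree to about 1 mm.

Emit:
{"api": "arm_command", "payload": {
  "deltas": [
    {"tx": -0.05, "ty": 0.02, "tz": 1.5, "rx": 0, "ry": 0, "rz": 0, "grip": 45},
    {"tx": -0.05, "ty": 0.02, "tz": 3.0, "rx": 0, "ry": 0, "rz": 0, "grip": 45},
    {"tx": -0.05, "ty": 0.02, "tz": 4.2, "rx": 0, "ry": 0, "rz": 0, "grip": 45},
    {"tx": -0.05, "ty": 0.02, "tz": 5.09, "rx": 0, "ry": 0, "rz": 0, "grip": 45},
    {"tx": -0.05, "ty": 0.02, "tz": 5.09, "rx": 0, "ry": 0, "rz": 0, "grip": 45},
    {"tx": -0.05, "ty": 0.02, "tz": 5.09, "rx": 0, "ry": 0, "rz": 0, "grip": 0},
    {"tx": -0.05, "ty": 0.02, "tz": 5.09, "rx": 0, "ry": 0, "rz": 0, "grip": 0},
    {"tx": -0.05, "ty": 0.02, "tz": 5.09, "rx": 0, "ry": 0, "rz": 0, "grip": 0},
    {"tx": -0.05, "ty": 0.02, "tz": 5.09, "rx": 0, "ry": 0, "rz": 0, "grip": 0}
  ]
}}

```text
time_s: 3.15
tcp_pos: [0.6436, -0.1312, 0.0467]
orientation: [-0.491, 0.871, -0.0, -0.001]
ft_force: [-1.2, 0.5, 2.8]
finger_gap: 0.111
```

```bash
python3 -c "
from h import *
go(.6433,-.131,.046,-121)"
```

```text
t 3.15 pos [ 0.6436 -0.1312  0.0467] yaw -121.2 q [ 0.1   0.49 -0.24  0.   -0.85 -0.64] gap 9.8 F [-1.2  0.5  2.8]
T [-0.001  0.011  0.025] R [ 0.003 -0.012 -0.027]
```

Emit:
{"api": "arm_command", "payload": {
  "deltas": [
    {"tx": 0, "ty": 0, "tz": -1.0, "rx": 0, "ry": 0, "rz": 0, "grip": 0},
    {"tx": 0, "ty": 0, "tz": -2.2, "rx": 0, "ry": 0, "rz": 0, "grip": 0},
    {"tx": 0, "ty": 0, "tz": -3.5, "rx": 0, "ry": 0, "rz": 0, "grip": 0},
    {"tx": 0, "ty": 0, "tz": -3.5, "rx": 0, "ry": 0, "rz": 0, "grip": 0}
  ]
}}

```text
time_s: 3.65
tcp_pos: [0.6458, -0.1313, 0.1558]
orientation: [-0.491, 0.871, -0.002, 0.002]
ft_force: [-0.2, 0.4, -1.2]
finger_gap: 0.11
```

```bash
python3 -c "
from h import *
go(.6675,.1624,.15,-121.2)"
```

```text
t 3.65 pos [ 0.6458 -0.1313  0.1558] yaw -121.2 q [ 0.1   0.38 -0.13  0.   -1.06 -0.64] gap 9.6 F [-0.2  0.4 -1.2]
T [-8.748  4.452  0.186] R [-0.039  0.012  0.001]
```

Emit:
{"api": "arm_command", "payload": {
  "deltas": [
    {"tx": -1.4, "ty": 0.7, "tz": 0, "rx": 0, "ry": 0, "rz": 0, "grip": 0},
    {"tx": -2.8, "ty": 1.4, "tz": 0, "rx": 0, "ry": 0, "rz": 0, "grip": 0},
    {"tx": -4.2, "ty": 2.1, "tz": 0, "rx": 0, "ry": 0, "rz": 0, "grip": 0},
    {"tx": -5.6, "ty": 2.9, "tz": 0.1, "rx": 0, "ry": 0, "rz": 0, "grip": 0},
    {"tx": -7.0, "ty": 3.6, "tz": 0.1, "rx": 0, "ry": 0, "rz": 0, "grip": 0},
    {"tx": -8.2, "ty": 4.2, "tz": 0.19, "rx": 0, "ry": 0, "rz": 0, "grip": 0},
    {"tx": -8.75, "ty": 4.45, "tz": 0.19, "rx": 0, "ry": 0, "rz": 0, "grip": 0},
    {"tx": -8.75, "ty": 4.45, "tz": 0.19, "rx": 0, "ry": 0, "rz": 0, "grip": 0},
    {"tx": -8.75, "ty": 4.45, "tz": 0.19, "rx": 0, "ry": 0, "rz": 0, "grip": 0}
  ]
}}

```text
time_s: 4.78
tcp_pos: [0.6673, 0.1615, 0.1495]
orientation: [-0.491, 0.871, -0.002, 0.002]
ft_force: [-0.4, -0.7, -0.8]
finger_gap: 0.108
```

```bash
python3 -c "
from h import *
im,W=shot('wrist'); cv2.imwrite('pics/w2.png',im)
P=W.reshape(-1,3);P=P[~np.isnan(P).any(1)]
P=P[(np.hypot(P[:,0]-.6675,P[:,1]-.1624)<.075)&(P[:,2]>.008)&(P[:,2]<.02)]
print(len(P),cv2.minEnclosingCircle((P[:,:2]*1000).astype(np.float32)))
go(.6675,.1624,.05,-121.2)"
```

```text
1254 ((668.5103759765625, 161.4474334716797), 58.01499938964844)
t 4.825 pos [0.6674 0.1612 0.1497] yaw -121.3 q [ 0.52  0.43 -0.07  0.   -1.07 -1.07] gap 9.8 F [-1.2  0.   0.1]
T [-0.031  0.035  3.323] R [-0.036  0.009 -0.007]
```

View pics/w2.png

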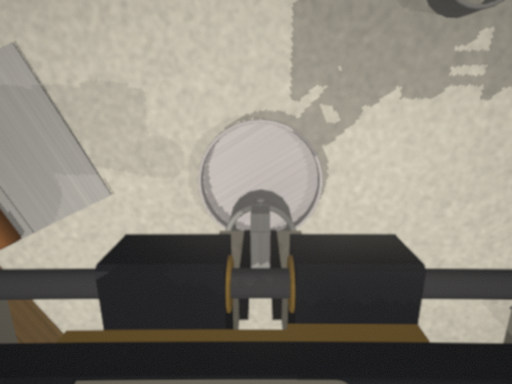

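Wrist image: round tin centred at (262,175), cutter held level at (260,210). Tin centre is about (668,162) mm, which agrees with the top view.

Emit:
{"api": "arm_command", "payload": {
  "deltas": [
    {"tx": -0.03, "ty": 0.03, "tz": 1.2, "rx": -0.04, "ry": 0, "rz": 0, "grip": 0},
    {"tx": -0.03, "ty": 0.03, "tz": 2.2, "rx": -0.04, "ry": 0, "rz": 0, "grip": 0},
    {"tx": -0.03, "ty": 0.03, "tz": 2.9, "rx": -0.04, "ry": 0, "rz": 0, "grip": 0},
    {"tx": -0.03, "ty": 0.03, "tz": 3.15, "rx": -0.04, "ry": 0, "rz": 0, "grip": 0},
    {"tx": -0.03, "ty": 0.03, "tz": 3.31, "rx": -0.04, "ry": 0, "rz": 0, "grip": 0},
    {"tx": -0.03, "ty": 0.03, "tz": 3.31, "rx": -0.04, "ry": 0, "rz": 0, "grip": 0},
    {"tx": -0.03, "ty": 0.03, "tz": 3.31, "rx": -0.04, "ry": 0, "rz": 0, "grip": 0}
  ]
}}

```text
time_s: 5.7
tcp_pos: [0.6681, 0.1625, 0.0514]
orientation: [-0.491, 0.871, 0.0, 0.001]
ft_force: [0.0, 0.4, 0.1]
finger_gap: 0.111
```

```bash
python3 -c "
from h import *
go(.668,.162,.05,-121.2)"
```

```text
t 5.7 pos [0.6681 0.1625 0.0514] yaw -121.2 q [ 0.52  0.52 -0.16 -0.   -0.89 -1.07] gap 9.8 F [0.  0.4 0.1]
T [ 0.016 -0.006  0.046] R [-0.002  0.017 -0.006]
```

Lower 1.5 mm more, release, and rise.

Emit:
{"api": "arm_command", "payload": {
  "deltas": [
    {"tx": 0, "ty": 0, "tz": 0.06, "rx": 0, "ry": 0, "rz": 0, "grip": 0},
    {"tx": 0, "ty": 0, "tz": 0.06, "rx": 0, "ry": 0, "rz": 0, "grip": 0},
    {"tx": 0, "ty": 0, "tz": 0.05, "rx": 0, "ry": 0, "rz": 0, "grip": 35},
    {"tx": 0, "ty": 0, "tz": 0.05, "rx": 0, "ry": 0, "rz": 0, "grip": 35},
    {"tx": 0, "ty": 0, "tz": -0.5, "rx": 0, "ry": 0, "rz": 0, "grip": 45},
    {"tx": 0, "ty": 0, "tz": -2.0, "rx": 0, "ry": 0, "rz": 0, "grip": 45},
    {"tx": 0, "ty": 0, "tz": -3.7, "rx": 0, "ry": 0, "rz": 0, "grip": 45},
    {"tx": 0, "ty": 0, "tz": -5.0, "rx": 0, "ry": 0, "rz": 0, "grip": 45},
    {"tx": 0, "ty": 0, "tz": -5.0, "rx": 0, "ry": 0, "rz": 0, "grip": 45}
  ]
}}

```text
time_s: 6.82
tcp_pos: [0.6699, 0.1629, 0.2073]
orientation: [-0.491, 0.871, -0.0, 0.005]
ft_force: [0.5, -0.2, -0.8]
finger_gap: 0.449
```

```bash
python3 -c "
from h import *
handle(.668,.162,.057)
go(.4433,.1024,.2,-61)"
```

```text
top n 425 z 0.0568 mean [667.9 161.9] rect [668.6 163.2] [39.9  9.9] long 58.7
body [668.6 162.9] [40.8 40.4] 11.1
t 6.875 pos [0.6687 0.1626 0.2046] yaw -121.2 q [ 0.52  0.39  0.01 -0.   -1.18 -1.07] gap 39.3 F [ 0.1 -0.9 -1.1]
T [5.614 5.384 0.103] R [-0.043  0.032 -7.53 ]
```

Emit:
{"api": "arm_command", "payload": {
  "deltas": [
    {"tx": 0.9, "ty": 0.9, "tz": 0, "rx": 0, "ry": 0, "rz": -1.2, "grip": 50},
    {"tx": 1.8, "ty": 1.7, "tz": 0, "rx": 0, "ry": 0, "rz": -2.4, "grip": 50},
    {"tx": 2.7, "ty": 2.6, "tz": 0, "rx": 0, "ry": 0, "rz": -3.6, "grip": 50},
    {"tx": 3.6, "ty": 3.5, "tz": 0.1, "rx": 0, "ry": 0, "rz": -4.8, "grip": 50},
    {"tx": 4.5, "ty": 4.4, "tz": 0.1, "rx": 0, "ry": 0, "rz": -6.0, "grip": 50},
    {"tx": 5.3, "ty": 5.1, "tz": 0.1, "rx": 0, "ry": 0, "rz": -7.0, "grip": 50},
    {"tx": 5.61, "ty": 5.38, "tz": 0.1, "rx": 0, "ry": 0, "rz": -7.55, "grip": 50},
    {"tx": 5.61, "ty": 5.38, "tz": 0.1, "rx": 0, "ry": 0, "rz": -7.55, "grip": 50},
    {"tx": 5.61, "ty": 5.38, "tz": 0.1, "rx": 0, "ry": 0, "rz": -7.55, "grip": 50}
  ]
}}

```text
time_s: 8.0
tcp_pos: [0.4439, 0.1026, 0.2001]
orientation: [0.862, -0.507, 0.001, -0.003]
ft_force: [0.2, 0.8, -0.8]
finger_gap: 0.497
```

```bash
python3 -c "
from h import *
handle(.4433,.1024,.069)
go(.4433,.1025,.061,-61)"
```

```text
top n 692 z 0.0688 mean [444.7  99.7] rect [444.4 100.5] [15.  41.2] long 119.5
body [444.6 100. ] [61.1 59.3] 29.2
t 8.05 pos [0.4439 0.1026 0.1999] yaw -60.9 q [ 0.66  0.01 -0.49  0.   -1.06 -0.15] gap 44.3 F [ 0.1 -0.4  0.1]
T [-4.000e-03  5.100e-02  4.631e+00] R [-0.048  0.004  0.009]
```

Emit:
{"api": "arm_command", "payload": {
  "deltas": [
    {"tx": 0.06, "ty": 0.02, "tz": 1.5, "rx": -0.05, "ry": 0, "rz": -0.03, "grip": 50},
    {"tx": 0.06, "ty": 0.02, "tz": 3.0, "rx": -0.05, "ry": 0, "rz": -0.03, "grip": 50},
    {"tx": 0.06, "ty": 0.02, "tz": 4.0, "rx": -0.05, "ry": 0, "rz": -0.03, "grip": 50},
    {"tx": 0.06, "ty": 0.02, "tz": 4.63, "rx": -0.05, "ry": 0, "rz": -0.03, "grip": 50},
    {"tx": 0.06, "ty": 0.02, "tz": 4.63, "rx": -0.05, "ry": 0, "rz": -0.03, "grip": 50},
    {"tx": 0.06, "ty": 0.02, "tz": 4.63, "rx": -0.05, "ry": 0, "rz": -0.03, "grip": 0},
    {"tx": 0.06, "ty": 0.02, "tz": 4.63, "rx": -0.05, "ry": 0, "rz": -0.03, "grip": 0},
    {"tx": 0.06, "ty": 0.02, "tz": 4.63, "rx": -0.05, "ry": 0, "rz": -0.03, "grip": 0},
    {"tx": 0.06, "ty": 0.02, "tz": 4.63, "rx": -0.05, "ry": 0, "rz": -0.03, "grip": 0}
  ]
}}

```text
time_s: 9.18
tcp_pos: [0.4452, 0.1013, 0.0615]
orientation: [0.863, -0.505, -0.0, -0.0]
ft_force: [-0.7, -0.1, 1.7]
finger_gap: 0.163
```

```bash
python3 -c "
from h import *
go(.4433,.1025,.061,-61)"
```

```text
t 9.175 pos [0.4452 0.1013 0.0615] yaw -60.7 q [ 0.66  0.19 -0.67 -0.   -0.71 -0.14] gap 14.4 F [-0.7 -0.1  1.7]
T [-0.065  0.037  0.017] R [-0.004  0.005  0.039]
```

Emit:
{"api": "arm_command", "payload": {
  "deltas": [
    {"tx": 0, "ty": 0, "tz": -1.0, "rx": 0, "ry": 0, "rz": 0, "grip": 0},
    {"tx": 0, "ty": 0, "tz": -2.4, "rx": 0, "ry": 0, "rz": 0, "grip": 0},
    {"tx": 0, "ty": 0, "tz": -4.0, "rx": 0, "ry": 0, "rz": 0, "grip": 0},
    {"tx": 0, "ty": 0, "tz": -4.2, "rx": 0, "ry": 0, "rz": 0, "grip": 0},
    {"tx": 0, "ty": 0, "tz": -4.2, "rx": 0, "ry": 0, "rz": 0, "grip": 0}
  ]
}}

```text
time_s: 9.8
tcp_pos: [0.445, 0.1013, 0.1876]
orientation: [0.863, -0.505, -0.0, -0.001]
ft_force: [0.2, 0.3, -1.8]
finger_gap: 0.167
```

```bash
python3 -c "
from h import *
go(.6683,.1628,.18,-60.7)"
```

```text
t 9.8 pos [0.445  0.1013 0.1876] yaw -60.7 q [ 0.66  0.02 -0.51 -0.   -1.04 -0.14] gap 14.7 F [ 0.2  0.3 -1.8]
T [ 1.855 -7.493  0.262] R [-0.011  0.009 -0.   ]
```

Emit:
{"api": "arm_command", "payload": {
  "deltas": [
    {"tx": 0.3, "ty": -1.3, "tz": 0, "rx": 0, "ry": 0, "rz": 0, "grip": 0},
    {"tx": 0.65, "ty": -2.6, "tz": 0, "rx": 0, "ry": 0, "rz": 0, "grip": 0},
    {"tx": 0.95, "ty": -3.9, "tz": 0, "rx": 0, "ry": 0, "rz": 0, "grip": 0},
    {"tx": 1.3, "ty": -5.2, "tz": 0.1, "rx": 0, "ry": 0, "rz": 0, "grip": 0},
    {"tx": 1.6, "ty": -6.5, "tz": 0.2, "rx": 0, "ry": 0, "rz": 0, "grip": 0},
    {"tx": 1.8, "ty": -7.2, "tz": 0.26, "rx": 0, "ry": 0, "rz": 0, "grip": 0},
    {"tx": 1.86, "ty": -7.49, "tz": 0.26, "rx": 0, "ry": 0, "rz": 0, "grip": 0},
    {"tx": 1.86, "ty": -7.49, "tz": 0.26, "rx": 0, "ry": 0, "rz": 0, "grip": 0},
    {"tx": 1.86, "ty": -7.49, "tz": 0.26, "rx": 0, "ry": 0, "rz": 0, "grip": 0}
  ]
}}

```text
time_s: 10.92
tcp_pos: [0.6674, 0.1624, 0.1799]
orientation: [0.863, -0.505, -0.0, -0.001]
ft_force: [-0.7, -0.2, -0.5]
finger_gap: 0.163
```

```bash
python3 -c "
from h import *
s=monitor.sense();z=s['tcp_pos'][2]
im,W=shot('wrist'); cv2.imwrite('pics/w3.png',im)
P=W.reshape(-1,3);P=P[~np.isnan(P).any(1)]
P=P[np.hypot(P[:,0]-.668,P[:,1]-.162)<.05]
for lo,hi in((.03-.0,.06),(z-.061-.003,z-.061+.03)):
  a=P[(P[:,2]>lo)&(P[:,2]<hi)]; print(len(a), len(a) and cv2.minAreaRect((a[:,:2]*1000).astype(np.float32)), len(a) and cv2.minEnclosingCircle((a[:,:2]*1000).astype(np.float32)))
go(.6683,.1628,.0645,-60.7)"
```

```text
265 ((671.2394409179688, 160.2935791015625), (38.238040924072266, 33.15565490722656), 33.592384338378906) ((669.002685546875, 163.33811950683594), 20.618913650512695)
932 ((670.04541015625, 155.04298400878906), (56.61531066894531, 46.275047302246094), 29.39274787902832) ((667.0733032226562, 160.31307983398438), 29.24439811706543)
t 10.975 pos [0.6676 0.1625 0.1804] yaw -60.7 q [ 0.52  0.41 -0.02 -0.   -1.14 -0.01] gap 14.7 F [-0.4 -0.4 -1.3]
T [ 0.008 -0.02   3.862] R [-0.012  0.01   0.001]
```

View pics/w3.png

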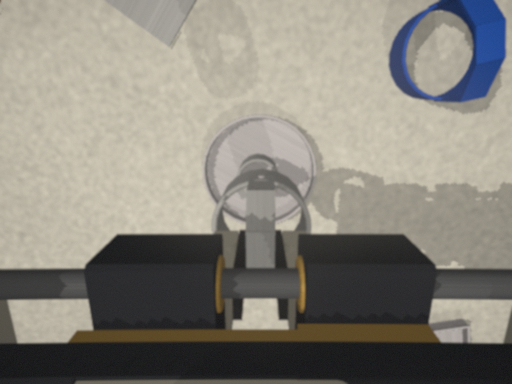

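Wrist image: medium cutter held upright at (262,200), with the small one visible in the tin at (258,160). The medium is about 2 mm off, so I'm correcting while lowering.

Emit:
{"api": "arm_command", "payload": {
  "deltas": [
    {"tx": -0.02, "ty": -0.07, "tz": 1.0, "rx": 0, "ry": 0, "rz": 0, "grip": 0},
    {"tx": -0.02, "ty": -0.07, "tz": 2.0, "rx": 0, "ry": 0, "rz": 0, "grip": 0},
    {"tx": -0.02, "ty": -0.07, "tz": 2.5, "rx": 0, "ry": 0, "rz": 0, "grip": 0},
    {"tx": -0.02, "ty": -0.07, "tz": 3.0, "rx": 0, "ry": 0, "rz": 0, "grip": 0},
    {"tx": -0.02, "ty": -0.07, "tz": 3.4, "rx": 0, "ry": 0, "rz": 0, "grip": 0},
    {"tx": -0.02, "ty": -0.07, "tz": 3.7, "rx": 0, "ry": 0, "rz": 0, "grip": 0},
    {"tx": -0.02, "ty": -0.07, "tz": 3.84, "rx": 0, "ry": 0, "rz": 0, "grip": 0},
    {"tx": -0.02, "ty": -0.07, "tz": 3.86, "rx": 0, "ry": 0, "rz": 0, "grip": 0},
    {"tx": -0.02, "ty": -0.07, "tz": 3.86, "rx": 0, "ry": 0, "rz": 0, "grip": 0}
  ]
}}

```text
time_s: 12.1
tcp_pos: [0.6694, 0.1644, 0.0649]
orientation: [0.863, -0.505, 0.0, -0.001]
ft_force: [0.4, -0.1, -1.4]
finger_gap: 0.168
```

```bash
python3 -c "
from h import *
go(.669,.164,.0645,-60.7)"
```

```text
t 12.1 pos [0.6694 0.1644 0.0649] yaw -60.7 q [ 0.52  0.51 -0.14 -0.   -0.92 -0.01] gap 14.8 F [ 0.4 -0.1 -1.4]
T [0.004 0.02  0.013] R [-0.017  0.01   0.001]
```

Emit:
{"api": "arm_command", "payload": {
  "deltas": [
    {"tx": 0, "ty": 0, "tz": 0.02, "rx": 0, "ry": 0, "rz": 0, "grip": 0},
    {"tx": 0, "ty": 0, "tz": 0.02, "rx": 0, "ry": 0, "rz": 0, "grip": 40},
    {"tx": 0, "ty": 0, "tz": 0.0, "rx": 0, "ry": 0, "rz": 0, "grip": 40},
    {"tx": 0, "ty": 0, "tz": 0.0, "rx": 0, "ry": 0, "rz": 0, "grip": 40},
    {"tx": 0, "ty": 0, "tz": -0.5, "rx": 0, "ry": 0, "rz": 0, "grip": 50},
    {"tx": 0, "ty": 0, "tz": -2.0, "rx": 0, "ry": 0, "rz": 0, "grip": 50},
    {"tx": 0, "ty": 0, "tz": -3.7, "rx": 0, "ry": 0, "rz": 0, "grip": 50},
    {"tx": 0, "ty": 0, "tz": -5.2, "rx": 0, "ry": 0, "rz": 0, "grip": 50},
    {"tx": 0, "ty": 0, "tz": -5.2, "rx": 0, "ry": 0, "rz": 0, "grip": 50}
  ]
}}

```text
time_s: 13.22
tcp_pos: [0.6715, 0.1647, 0.2274]
orientation: [0.863, -0.505, 0.003, -0.005]
ft_force: [-0.3, 0.0, -0.2]
finger_gap: 0.5
```

```bash
python3 -c "
from h import *
handle(.668,.162,.072)
go(.4397,-.0905,.22,-99.8)"
```

```text
top n 573 z 0.0718 mean [669.1 163.1] rect [668.7 164.2] [14.3 42.3] long 119.9
body [668.7 164.1] [60.1 60.3] 74.6
t 13.275 pos [0.6702 0.1644 0.2245] yaw -60.7 q [ 0.52  0.38  0.04 -0.   -1.22 -0.01] gap 44.1 F [ 0. -0. -1.]
T [ 3.647 10.86   0.064] R [-0.05   0.026  4.889]
```

Emit:
{"api": "arm_command", "payload": {
  "deltas": [
    {"tx": 0.5, "ty": 1.5, "tz": 0, "rx": 0, "ry": 0, "rz": 0.7, "grip": 55},
    {"tx": 1.0, "ty": 3.0, "tz": 0, "rx": 0, "ry": 0, "rz": 1.4, "grip": 55},
    {"tx": 1.5, "ty": 4.5, "tz": 0, "rx": 0, "ry": 0, "rz": 2.1, "grip": 55},
    {"tx": 2.0, "ty": 6.0, "tz": 0.05, "rx": 0, "ry": 0, "rz": 2.8, "grip": 55},
    {"tx": 2.5, "ty": 7.5, "tz": 0.05, "rx": 0, "ry": 0, "rz": 3.5, "grip": 55},
    {"tx": 3.0, "ty": 9.0, "tz": 0.06, "rx": -0.05, "ry": 0, "rz": 4.2, "grip": 55},
    {"tx": 3.5, "ty": 10.4, "tz": 0.06, "rx": -0.05, "ry": 0, "rz": 4.89, "grip": 55},
    {"tx": 3.65, "ty": 10.86, "tz": 0.06, "rx": -0.05, "ry": 0, "rz": 4.89, "grip": 55},
    {"tx": 3.65, "ty": 10.86, "tz": 0.06, "rx": -0.05, "ry": 0, "rz": 4.89, "grip": 55},
    {"tx": 3.65, "ty": 10.86, "tz": 0.06, "rx": -0.05, "ry": 0, "rz": 4.89, "grip": 55}
  ]
}}

```text
time_s: 14.52
tcp_pos: [0.4403, -0.0901, 0.22]
orientation: [-0.644, 0.765, 0.002, 0.001]
ft_force: [0.4, -0.2, 0.2]
finger_gap: 0.546
```

```bash
python3 -c "
from h import *
handle(.4397,-.0905,.084,save='pics/w4.png',r=.05)
go(.4397,-.0905,.0765,-99.8)"
```

```text
top n 874 z 0.0838 mean [439.5 -93.4] rect [439.6 -92.6] [43.5 20. ] long 79.4
body [439.  -93.4] [77.4 79.5] 78.2
t 14.575 pos [ 0.4404 -0.09    0.2199] yaw -99.8 q [ 0.24 -0.02 -0.47 -0.   -1.12 -0.4 ] gap 47.9 F [ 0.7 -0.2  0.9]
T [0.036 0.012 4.781] R [0.01  0.023 0.006]
```

View pics/w4.png

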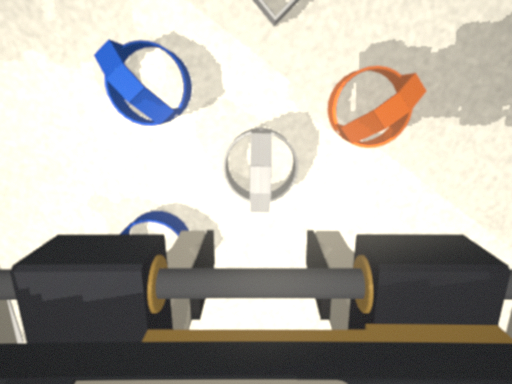

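Wrist image: steel large cutter at (262,165), with blue ones at (145,80) and (155,230) and an orange one at (375,105). The target is the steel one.

Emit:
{"api": "arm_command", "payload": {
  "deltas": [
    {"tx": 0.08, "ty": 0.02, "tz": 1.5, "rx": 0, "ry": 0, "rz": 0.05, "grip": 55},
    {"tx": 0.08, "ty": 0.02, "tz": 3.0, "rx": 0, "ry": 0, "rz": 0.05, "grip": 55},
    {"tx": 0.08, "ty": 0.02, "tz": 4.1, "rx": 0, "ry": 0, "rz": 0.05, "grip": 55},
    {"tx": 0.08, "ty": 0.02, "tz": 4.78, "rx": 0, "ry": 0, "rz": 0.05, "grip": 55},
    {"tx": 0.08, "ty": 0.02, "tz": 4.78, "rx": 0, "ry": 0, "rz": 0.05, "grip": 55},
    {"tx": 0.08, "ty": 0.02, "tz": 4.78, "rx": 0, "ry": 0, "rz": 0.05, "grip": 0},
    {"tx": 0.08, "ty": 0.02, "tz": 4.78, "rx": 0, "ry": 0, "rz": 0.05, "grip": 0},
    {"tx": 0.08, "ty": 0.02, "tz": 4.78, "rx": 0, "ry": 0, "rz": 0.05, "grip": 0},
    {"tx": 0.08, "ty": 0.02, "tz": 4.78, "rx": 0, "ry": 0, "rz": 0.05, "grip": 0}
  ]
}}

```text
time_s: 15.7
tcp_pos: [0.4397, -0.0917, 0.0771]
orientation: [-0.642, 0.767, 0.001, 0.001]
ft_force: [-0.6, 1.2, 3.3]
finger_gap: 0.223
```

Emit:
{"api": "arm_command", "payload": {
  "deltas": [
    {"tx": 0, "ty": 0, "tz": -1.0, "rx": 0, "ry": 0, "rz": 0, "grip": 0},
    {"tx": 0, "ty": 0, "tz": -2.4, "rx": 0, "ry": 0, "rz": 0, "grip": 0},
    {"tx": 0, "ty": 0, "tz": -4.0, "rx": 0, "ry": 0, "rz": 0, "grip": 0},
    {"tx": 0, "ty": 0, "tz": -5.0, "rx": 0, "ry": 0, "rz": 0, "grip": 0},
    {"tx": 0, "ty": 0, "tz": -5.0, "rx": 0, "ry": 0, "rz": 0, "grip": 0}
  ]
}}

```text
time_s: 16.32
tcp_pos: [0.4409, -0.0922, 0.2297]
orientation: [-0.642, 0.767, -0.0, 0.004]
ft_force: [0.4, 0.3, -1.4]
finger_gap: 0.224
```

```bash
python3 -c "
from h import *
go(.6687,.1636,.22,-100.2)"
```

```text
t 16.325 pos [ 0.4409 -0.0922  0.2297] yaw -100.1 q [ 0.23 -0.03 -0.45 -0.   -1.14 -0.41] gap 19.7 F [ 0.4  0.3 -1.4]
T [-9.728 -5.974  0.402] R [-0.034  0.038  0.007]
```

Emit:
{"api": "arm_command", "payload": {
  "deltas": [
    {"tx": -1.4, "ty": -0.85, "tz": 0, "rx": 0, "ry": 0, "rz": 0, "grip": 0},
    {"tx": -2.8, "ty": -1.7, "tz": 0, "rx": 0, "ry": 0, "rz": 0, "grip": 0},
    {"tx": -4.2, "ty": -2.6, "tz": 0.1, "rx": 0, "ry": 0, "rz": 0, "grip": 0},
    {"tx": -5.6, "ty": -3.4, "tz": 0.2, "rx": 0, "ry": 0, "rz": 0, "grip": 0},
    {"tx": -7.0, "ty": -4.3, "tz": 0.3, "rx": 0, "ry": 0, "rz": 0, "grip": 0},
    {"tx": -8.4, "ty": -5.2, "tz": 0.4, "rx": 0, "ry": 0, "rz": 0, "grip": 0},
    {"tx": -9.3, "ty": -5.7, "tz": 0.4, "rx": -0.03, "ry": 0.03, "rz": 0, "grip": 0},
    {"tx": -9.73, "ty": -5.97, "tz": 0.4, "rx": -0.03, "ry": 0.03, "rz": 0, "grip": 0},
    {"tx": -9.73, "ty": -5.97, "tz": 0.4, "rx": -0.03, "ry": 0.03, "rz": 0, "grip": 0},
    {"tx": -9.73, "ty": -5.97, "tz": 0.4, "rx": -0.03, "ry": 0.03, "rz": 0, "grip": 0}
  ]
}}

```text
time_s: 17.58
tcp_pos: [0.6679, 0.1629, 0.2199]
orientation: [-0.642, 0.767, 0.0, 0.0]
ft_force: [0.9, 0.5, -0.8]
finger_gap: 0.223
```

```bash
python3 -c "
from h import *
s=monitor.sense();z=s['tcp_pos'][2]
im,W=shot('wrist'); cv2.imwrite('pics/w5.png',im)
P=W.reshape(-1,3);P=P[~np.isnan(P).any(1)]
P=P[np.hypot(P[:,0]-.668,P[:,1]-.162)<.06]
for lo,hi in((.03-.0,.075),(z-.077-.003,z-.077+.03)):
  a=P[(P[:,2]>lo)&(P[:,2]<hi)]; print(len(a), len(a) and cv2.minAreaRect((a[:,:2]*1000).astype(np.float32)), len(a) and cv2.minEnclosingCircle((a[:,:2]*1000).astype(np.float32)))
go(.6687,.1636,.0801,-100.2)"
```

```text
365 ((667.4912719726562, 159.57200622558594), (51.702449798583984, 60.949501037597656), 79.81846618652344) ((668.0152587890625, 163.90771484375), 30.731475830078125)
1086 ((665.9945678710938, 152.98690795898438), (63.187042236328125, 76.2652816772461), 79.7281494140625) ((667.2732543945312, 160.60140991210938), 39.33354949951172)
t 17.625 pos [0.668  0.1629 0.2203] yaw -100.2 q [ 0.52  0.38  0.03 -0.   -1.22 -0.7 ] gap 19.5 F [ 0.3 -0.1 -0.1]
T [-0.022 -0.016  4.672] R [-0.003  0.009  0.003]
```

View pics/w5.png

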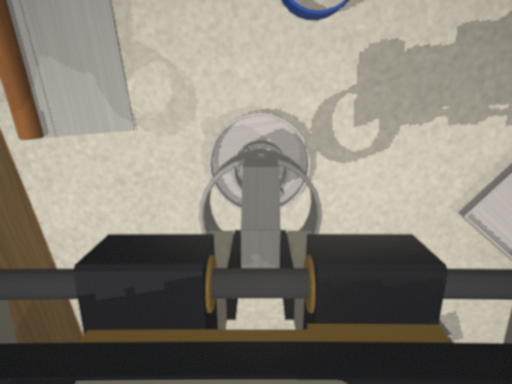

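Wrist image: large cutter held level at (262,195), with the nest below at (262,165), offset about 2 mm. Correcting and lowering.

Emit:
{"api": "arm_command", "payload": {
  "deltas": [
    {"tx": -0.07, "ty": -0.02, "tz": 1.2, "rx": 0, "ry": 0, "rz": 0, "grip": 0},
    {"tx": -0.07, "ty": -0.02, "tz": 2.4, "rx": 0, "ry": 0, "rz": 0, "grip": 0},
    {"tx": -0.07, "ty": -0.02, "tz": 3.0, "rx": 0, "ry": 0, "rz": 0, "grip": 0},
    {"tx": -0.07, "ty": -0.02, "tz": 3.5, "rx": 0, "ry": 0, "rz": 0, "grip": 0},
    {"tx": -0.07, "ty": -0.02, "tz": 3.9, "rx": 0, "ry": 0, "rz": 0, "grip": 0},
    {"tx": -0.07, "ty": -0.02, "tz": 4.3, "rx": 0, "ry": 0, "rz": 0, "grip": 0},
    {"tx": -0.07, "ty": -0.02, "tz": 4.55, "rx": 0, "ry": 0, "rz": 0, "grip": 0},
    {"tx": -0.07, "ty": -0.02, "tz": 4.66, "rx": 0, "ry": 0, "rz": 0, "grip": 0},
    {"tx": -0.07, "ty": -0.02, "tz": 4.66, "rx": 0, "ry": 0, "rz": 0, "grip": 0},
    {"tx": -0.07, "ty": -0.02, "tz": 4.66, "rx": 0, "ry": 0, "rz": 0, "grip": 0}
  ]
}}

```text
time_s: 18.88
tcp_pos: [0.6693, 0.1651, 0.0808]
orientation: [-0.642, 0.767, 0.0, 0.001]
ft_force: [-0.6, 0.3, -0.2]
finger_gap: 0.223
```

```bash
python3 -c "
from h import *
go(.669,.1648,.0801,-100.2)"
```

```text
t 18.875 pos [0.6693 0.1651 0.0808] yaw -100.2 q [ 0.52  0.49 -0.13 -0.   -0.95 -0.7 ] gap 19.6 F [-0.6  0.3 -0.2]
T [0.012 0.008 0.025] R [-0.007  0.012  0.004]
```

Emit:
{"api": "arm_command", "payload": {
  "deltas": [
    {"tx": 0, "ty": 0, "tz": 0.03, "rx": 0, "ry": 0, "rz": 0, "grip": 0},
    {"tx": 0, "ty": 0, "tz": 0.03, "rx": 0, "ry": 0, "rz": 0, "grip": 45},
    {"tx": 0, "ty": 0, "tz": 0.0, "rx": 0, "ry": 0, "rz": 0, "grip": 45},
    {"tx": 0, "ty": 0, "tz": 0.0, "rx": 0, "ry": 0, "rz": 0, "grip": 45},
    {"tx": 0, "ty": 0, "tz": -0.5, "rx": 0, "ry": 0, "rz": 0, "grip": 50},
    {"tx": 0, "ty": 0, "tz": -2.0, "rx": 0, "ry": 0, "rz": 0, "grip": 50},
    {"tx": 0, "ty": 0, "tz": -3.7, "rx": 0, "ry": 0, "rz": 0, "grip": 50},
    {"tx": 0, "ty": 0, "tz": -5.0, "rx": 0, "ry": 0, "rz": 0, "grip": 50},
    {"tx": 0, "ty": 0, "tz": -5.0, "rx": 0, "ry": 0, "rz": 0, "grip": 50}
  ]
}}

```text
time_s: 20.0
tcp_pos: [0.671, 0.1655, 0.2367]
orientation: [-0.642, 0.767, -0.001, 0.005]
ft_force: [-0.8, 0.1, -0.9]
finger_gap: 0.498
```

```bash
python3 -c "
from h import *
handle(.668,.162,.087,r=.052,save='pics/w6.png')
go(.4872,.4368,.2,-77.8)"
```

```text
top n 790 z 0.0868 mean [668.9 163.1] rect [669.4 164.4] [42.4 19. ] long 80.5
body [669.1 163.3] [78.5 79. ] 77.0
t 20.05 pos [0.6699 0.1653 0.234 ] yaw -100.2 q [ 0.52  0.38  0.05 -0.   -1.24 -0.7 ] gap 44.1 F [ 0.3 -0.5 -1.4]
T [-7.829  7.596  1.132] R [-0.04   0.025 -2.796]
```

View pics/w6.png

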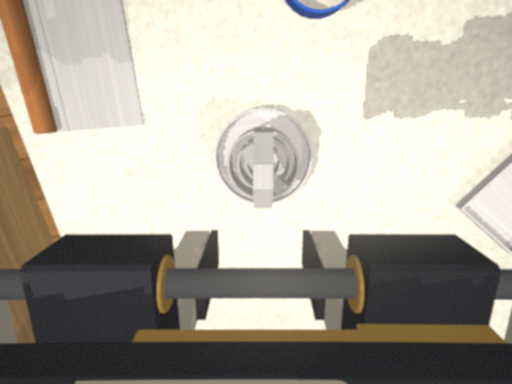

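The three round cutters are nested in the tin at (264,158), and the large handle top is at 86.8 mm, so it stands flat. Next is the small square.

Emit:
{"api": "arm_command", "payload": {
  "deltas": [
    {"tx": -1.3, "ty": 1.25, "tz": 0, "rx": 0, "ry": 0, "rz": -0.5, "grip": 45},
    {"tx": -2.6, "ty": 2.5, "tz": 0, "rx": 0, "ry": 0, "rz": -1.0, "grip": 45},
    {"tx": -3.9, "ty": 3.8, "tz": 0.1, "rx": 0, "ry": 0, "rz": -1.5, "grip": 45},
    {"tx": -5.2, "ty": 5.0, "tz": 0.4, "rx": 0, "ry": 0, "rz": -2.0, "grip": 45},
    {"tx": -6.5, "ty": 6.3, "tz": 0.8, "rx": 0, "ry": 0, "rz": -2.5, "grip": 45},
    {"tx": -7.5, "ty": 7.3, "tz": 1.1, "rx": -0.04, "ry": 0.02, "rz": -2.8, "grip": 45},
    {"tx": -7.83, "ty": 7.6, "tz": 1.13, "rx": -0.04, "ry": 0.02, "rz": -2.8, "grip": 45},
    {"tx": -7.83, "ty": 7.6, "tz": 1.13, "rx": -0.04, "ry": 0.02, "rz": -2.8, "grip": 45},
    {"tx": -7.83, "ty": 7.6, "tz": 1.13, "rx": -0.04, "ry": 0.02, "rz": -2.8, "grip": 45}
  ]
}}

```text
time_s: 21.18
tcp_pos: [0.4877, 0.436, 0.2002]
orientation: [0.778, -0.628, -0.0, -0.0]
ft_force: [0.3, 0.3, 0.3]
finger_gap: 0.452
```

```bash
python3 -c "
from h import *
handle(.4872,.4368,.056)
go(.4872,.4368,.0485,-77.8)"
```

```text
top n 500 z 0.0559 mean [488.3 436. ] rect [487.9 437.2] [11.6 41.1] long 101.9
body [488.  437.6] [46.4 47.2] 11.5
t 21.225 pos [0.4878 0.4358 0.2003] yaw -77.9 q [ 1.03  0.34 -0.08 -0.   -1.15 -0.81] gap 39.6 F [ 1.1  0.8 -0. ]
T [-0.032  0.016  5.061] R [-0.002  0.006 -0.007]
```

Emit:
{"api": "arm_command", "payload": {
  "deltas": [
    {"tx": -0.04, "ty": -0.02, "tz": 1.5, "rx": 0, "ry": 0, "rz": 0, "grip": 45},
    {"tx": -0.04, "ty": -0.02, "tz": 3.0, "rx": 0, "ry": 0, "rz": 0, "grip": 45},
    {"tx": -0.04, "ty": -0.02, "tz": 4.3, "rx": 0, "ry": 0, "rz": 0, "grip": 45},
    {"tx": -0.04, "ty": -0.02, "tz": 5.06, "rx": 0, "ry": 0, "rz": 0, "grip": 45},
    {"tx": -0.04, "ty": -0.02, "tz": 5.06, "rx": 0, "ry": 0, "rz": 0, "grip": 45},
    {"tx": -0.04, "ty": -0.02, "tz": 5.06, "rx": 0, "ry": 0, "rz": 0, "grip": 0},
    {"tx": -0.04, "ty": -0.02, "tz": 5.06, "rx": 0, "ry": 0, "rz": 0, "grip": 0},
    {"tx": -0.04, "ty": -0.02, "tz": 5.06, "rx": 0, "ry": 0, "rz": 0, "grip": 0},
    {"tx": -0.04, "ty": -0.02, "tz": 5.06, "rx": 0, "ry": 0, "rz": 0, "grip": 0}
  ]
}}

```text
time_s: 22.35
tcp_pos: [0.4883, 0.4376, 0.0494]
orientation: [0.778, -0.628, -0.0, -0.001]
ft_force: [-1.3, -0.7, 4.2]
finger_gap: 0.133
```

Emit:
{"api": "arm_command", "payload": {
  "deltas": [
    {"tx": 0, "ty": 0, "tz": -1.0, "rx": 0, "ry": 0, "rz": 0, "grip": 0},
    {"tx": 0, "ty": 0, "tz": -2.4, "rx": 0, "ry": 0, "rz": 0, "grip": 0},
    {"tx": 0, "ty": 0, "tz": -4.0, "rx": 0, "ry": 0, "rz": 0, "grip": 0},
    {"tx": 0, "ty": 0, "tz": -4.0, "rx": 0, "ry": 0, "rz": 0, "grip": 0}
  ]
}}

```text
time_s: 22.85
tcp_pos: [0.4899, 0.4394, 0.1744]
orientation: [0.778, -0.628, -0.0, -0.005]
ft_force: [0.3, 0.5, -0.6]
finger_gap: 0.132
```

```bash
python3 -c "
from h import *
go(.3735,.2716,.17,-49.8)"
```

```text
t 22.85 pos [0.4899 0.4394 0.1744] yaw -77.8 q [ 1.03  0.36 -0.11  0.   -1.09 -0.81] gap 11.6 F [ 0.3  0.5 -0.6]
T [4.646 4.974 0.079] R [-0.064  0.034 -3.5  ]
```

Emit:
{"api": "arm_command", "payload": {
  "deltas": [
    {"tx": 0.9, "ty": 1.0, "tz": 0, "rx": 0, "ry": 0, "rz": -0.7, "grip": 0},
    {"tx": 1.9, "ty": 2.0, "tz": 0, "rx": 0, "ry": 0, "rz": -1.4, "grip": 0},
    {"tx": 2.8, "ty": 3.0, "tz": 0, "rx": 0, "ry": 0, "rz": -2.1, "grip": 0},
    {"tx": 3.7, "ty": 4.0, "tz": 0.05, "rx": 0, "ry": 0, "rz": -2.8, "grip": 0},
    {"tx": 4.4, "ty": 4.7, "tz": 0.08, "rx": -0.05, "ry": 0.03, "rz": -3.5, "grip": 0},
    {"tx": 4.65, "ty": 4.97, "tz": 0.08, "rx": -0.05, "ry": 0.03, "rz": -3.5, "grip": 0},
    {"tx": 4.65, "ty": 4.97, "tz": 0.08, "rx": -0.05, "ry": 0.03, "rz": -3.5, "grip": 0},
    {"tx": 4.65, "ty": 4.97, "tz": 0.08, "rx": -0.05, "ry": 0.03, "rz": -3.5, "grip": 0}
  ]
}}

```text
time_s: 23.85
tcp_pos: [0.3742, 0.2724, 0.17]
orientation: [0.907, -0.421, 0.001, -0.001]
ft_force: [-0.5, 0.7, -0.1]
finger_gap: 0.132
```

```bash
python3 -c "
from h import *
im,W=shot('wrist'); cv2.imwrite('pics/w7.png',im)
P=W.reshape(-1,3);P=P[~np.isnan(P).any(1)]
P=P[np.hypot(P[:,0]-.3735,P[:,1]-.2716)<.078]
a=P[(P[:,2]>.008)&(P[:,2]<.02)]; print(len(a), cv2.minAreaRect((a[:,:2]*1000).astype(np.float32)))
go(.3735,.2716,.0525,-49.8)"
```

```text
1318 ((373.6047058105469, 270.7294921875), (99.71148681640625, 99.44558715820312), 40.10921096801758)
t 23.9 pos [0.3742 0.2723 0.1699] yaw -49.8 q [ 1.06  0.05 -0.52  0.   -0.99 -0.36] gap 11.8 F [ 0.4 -0.3 -0.8]
T [0.004 0.041 3.912] R [-0.015 -0.001 -0.004]
```

View pics/w7.png

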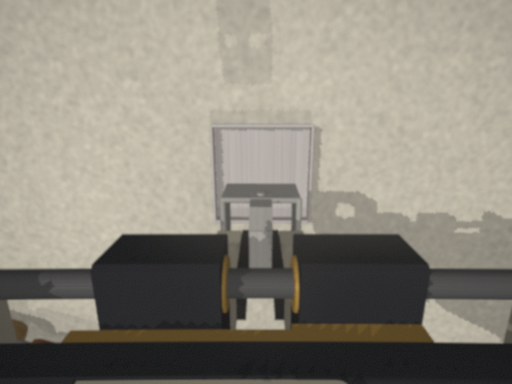

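Wrist image: square tin at (263,172), small square cutter at (260,195), both with sides parallel. Lowering.

Emit:
{"api": "arm_command", "payload": {
  "deltas": [
    {"tx": 0.02, "ty": 0.03, "tz": 1.2, "rx": 0, "ry": 0, "rz": 0, "grip": 0},
    {"tx": 0.02, "ty": 0.03, "tz": 2.4, "rx": 0, "ry": 0, "rz": 0, "grip": 0},
    {"tx": 0.02, "ty": 0.03, "tz": 3.2, "rx": 0, "ry": 0, "rz": 0, "grip": 0},
    {"tx": 0.02, "ty": 0.03, "tz": 3.7, "rx": 0, "ry": 0, "rz": 0, "grip": 0},
    {"tx": 0.02, "ty": 0.03, "tz": 3.92, "rx": 0, "ry": 0, "rz": 0, "grip": 0},
    {"tx": 0.02, "ty": 0.03, "tz": 3.92, "rx": 0, "ry": 0, "rz": 0, "grip": 0},
    {"tx": 0.02, "ty": 0.03, "tz": 3.93, "rx": 0, "ry": 0, "rz": 0, "grip": 0},
    {"tx": 0.02, "ty": 0.03, "tz": 3.93, "rx": 0, "ry": 0, "rz": 0, "grip": 0}
  ]
}}

```text
time_s: 24.9
tcp_pos: [0.3742, 0.2718, 0.0522]
orientation: [0.907, -0.421, 0.001, -0.001]
ft_force: [0.2, 1.2, -0.4]
finger_gap: 0.133
```

```bash
python3 -c "
from h import *
go(.3738,.2713,.0524,-49.8)"
```

```text
t 24.9 pos [0.3742 0.2718 0.0522] yaw -49.8 q [ 1.06  0.21 -0.67  0.   -0.69 -0.36] gap 11.7 F [ 0.2  1.2 -0.4]
T [ 0.004  0.023 -0.007] R [-0.02   0.001 -0.004]
```

Emit:
{"api": "arm_command", "payload": {
  "deltas": [
    {"tx": 0, "ty": 0, "tz": 0.02, "rx": 0, "ry": 0, "rz": 0, "grip": 0},
    {"tx": 0, "ty": 0, "tz": 0.02, "rx": 0, "ry": 0, "rz": 0, "grip": 40},
    {"tx": 0, "ty": 0, "tz": 0.0, "rx": 0, "ry": 0, "rz": 0, "grip": 40},
    {"tx": 0, "ty": 0, "tz": 0.0, "rx": 0, "ry": 0, "rz": 0, "grip": 40},
    {"tx": 0, "ty": 0, "tz": -0.5, "rx": 0, "ry": 0, "rz": 0, "grip": 50},
    {"tx": 0, "ty": 0, "tz": -2.0, "rx": 0, "ry": 0, "rz": 0, "grip": 50},
    {"tx": 0, "ty": 0, "tz": -3.7, "rx": 0, "ry": 0, "rz": 0, "grip": 50},
    {"tx": 0, "ty": 0, "tz": -5.2, "rx": 0, "ry": 0, "rz": 0, "grip": 50},
    {"tx": 0, "ty": 0, "tz": -5.2, "rx": 0, "ry": 0, "rz": 0, "grip": 50}
  ]
}}

```text
time_s: 26.02
tcp_pos: [0.3752, 0.2732, 0.2119]
orientation: [0.907, -0.421, 0.001, -0.005]
ft_force: [-0.6, -0.3, -2.7]
finger_gap: 0.5
```

```bash
python3 -c "
from h import *
handle(.3737,.2713,.059)
go(.392,-.2793,.215,-146.5)"
```

```text
top n 461 z 0.0588 mean [374.6 271.4] rect [373.9 272.4] [11.1 41. ] long 130.6
body [374.4 272.2] [45.8 46.3] 41.1
t 26.075 pos [0.3743 0.2722 0.2097] yaw -49.8 q [ 1.06  0.01 -0.47  0.   -1.09 -0.36] gap 43.8 F [-0.8 -0.5 -0.2]
T [14.43  11.405 -0.271] R [-0.025  0.046 12.083]
```

Emit:
{"api": "arm_command", "payload": {
  "deltas": [
    {"tx": 1.3, "ty": 0.5, "tz": -0.1, "rx": 0, "ry": 0, "rz": 0.9, "grip": 50},
    {"tx": 2.6, "ty": 1.0, "tz": -0.2, "rx": 0, "ry": 0, "rz": 1.8, "grip": 50},
    {"tx": 3.9, "ty": 1.6, "tz": -0.27, "rx": 0, "ry": 0, "rz": 2.7, "grip": 50},
    {"tx": 5.2, "ty": 2.1, "tz": -0.27, "rx": 0, "ry": 0, "rz": 3.6, "grip": 50},
    {"tx": 6.5, "ty": 2.7, "tz": -0.27, "rx": 0, "ry": 0, "rz": 4.5, "grip": 50},
    {"tx": 7.7, "ty": 3.2, "tz": -0.27, "rx": 0, "ry": 0, "rz": 5.4, "grip": 50},
    {"tx": 8.8, "ty": 3.7, "tz": -0.27, "rx": 0, "ry": 0, "rz": 6.2, "grip": 50}
  ]
}}

```text
time_s: 26.95
tcp_pos: [0.4593, -0.0027, 0.2154]
orientation: [-0.645, 0.764, 0.001, 0.002]
ft_force: [0.3, 0.3, 1.9]
finger_gap: 0.501
```

```bash
python3 -c "
from h import *
go(.392,-.2793,.215,-146.5)"
```

```text
t 26.95 pos [ 0.4593 -0.0027  0.2154] yaw -99.7 q [ 0.42  0.   -0.46 -0.   -1.11 -0.59] gap 44.1 F [0.3 0.3 1.9]
T [ 9.467  0.659 -0.034] R [0.007 0.036 5.852]
```

Emit:
{"api": "arm_command", "payload": {
  "deltas": [
    {"tx": 1.4, "ty": 0.1, "tz": 0, "rx": 0, "ry": 0, "rz": 0.9, "grip": 50},
    {"tx": 2.8, "ty": 0.2, "tz": 0, "rx": 0, "ry": 0, "rz": 1.8, "grip": 50},
    {"tx": 4.2, "ty": 0.3, "tz": 0, "rx": 0, "ry": 0, "rz": 2.7, "grip": 50},
    {"tx": 5.6, "ty": 0.4, "tz": 0, "rx": 0, "ry": 0, "rz": 3.6, "grip": 50},
    {"tx": 7.0, "ty": 0.5, "tz": 0, "rx": 0, "ry": 0, "rz": 4.5, "grip": 50},
    {"tx": 8.4, "ty": 0.6, "tz": 0, "rx": 0, "ry": 0, "rz": 5.4, "grip": 50},
    {"tx": 9.47, "ty": 0.66, "tz": 0, "rx": 0, "ry": 0, "rz": 5.85, "grip": 50},
    {"tx": 9.47, "ty": 0.66, "tz": 0, "rx": 0, "ry": 0, "rz": 5.85, "grip": 50},
    {"tx": 9.47, "ty": 0.66, "tz": 0, "rx": 0, "ry": 0, "rz": 5.85, "grip": 50}
  ]
}}

```text
time_s: 28.08
tcp_pos: [0.3914, -0.2791, 0.2129]
orientation: [-0.288, 0.958, 0.003, 0.001]
ft_force: [-0.0, 0.4, 0.1]
finger_gap: 0.497
```

```bash
python3 -c "
from h import *
handle(.392,-.2793,.075,r=.05)
go(.392,-.2793,.0672,-146.5)"
```

```text
top n 681 z 0.0748 mean [ 389.8 -279.5] rect [ 390.9 -278.8] [40.3 15.4] long 33.5
body [ 391.  -278.9] [70.9 71.4] 33.1
t 28.125 pos [ 0.3917 -0.2789  0.2133] yaw -146.4 q [-0.21  0.05 -0.42 -0.01 -1.11 -0.77] gap 44.2 F [0.7 1.  0.7]
T [ 0.018 -0.036  4.869] R [0.028 0.025 0.006]
```

Emit:
{"api": "arm_command", "payload": {
  "deltas": [
    {"tx": 0.02, "ty": 0, "tz": 1.5, "rx": 0.02, "ry": 0.02, "rz": 0, "grip": 50},
    {"tx": 0.02, "ty": 0, "tz": 3.0, "rx": 0.02, "ry": 0.02, "rz": 0, "grip": 50},
    {"tx": 0.02, "ty": 0, "tz": 4.1, "rx": 0.02, "ry": 0.02, "rz": 0, "grip": 50},
    {"tx": 0.02, "ty": 0, "tz": 4.87, "rx": 0.02, "ry": 0.02, "rz": 0, "grip": 50},
    {"tx": 0.02, "ty": 0, "tz": 4.87, "rx": 0.02, "ry": 0.02, "rz": 0, "grip": 50},
    {"tx": 0.02, "ty": 0, "tz": 4.87, "rx": 0.02, "ry": 0.02, "rz": 0, "grip": 0},
    {"tx": 0.02, "ty": 0, "tz": 4.87, "rx": 0.02, "ry": 0.02, "rz": 0, "grip": 0},
    {"tx": 0.02, "ty": 0, "tz": 4.87, "rx": 0.02, "ry": 0.02, "rz": 0, "grip": 0},
    {"tx": 0.02, "ty": 0, "tz": 4.87, "rx": 0.02, "ry": 0.02, "rz": 0, "grip": 0}
  ]
}}

```text
time_s: 29.25
tcp_pos: [0.3915, -0.2785, 0.0677]
orientation: [-0.289, 0.957, 0.0, 0.001]
ft_force: [-0.2, 2.1, 4.5]
finger_gap: 0.181
```

Emit:
{"api": "arm_command", "payload": {
  "deltas": [
    {"tx": 0, "ty": 0, "tz": -1.0, "rx": 0, "ry": 0, "rz": 0, "grip": 0},
    {"tx": 0, "ty": 0, "tz": -2.4, "rx": 0, "ry": 0, "rz": 0, "grip": 0},
    {"tx": 0, "ty": 0, "tz": -4.0, "rx": 0, "ry": 0, "rz": 0, "grip": 0},
    {"tx": 0, "ty": 0, "tz": -5.0, "rx": 0, "ry": 0, "rz": 0, "grip": 0},
    {"tx": 0, "ty": 0, "tz": -5.0, "rx": 0, "ry": 0, "rz": 0, "grip": 0}
  ]
}}

```text
time_s: 29.88
tcp_pos: [0.3926, -0.2791, 0.2203]
orientation: [-0.289, 0.957, -0.001, 0.003]
ft_force: [0.3, 0.1, -1.4]
finger_gap: 0.177
```

```bash
python3 -c "
from h import *
go(.46,.0,.215,-90)"
```

```text
t 29.875 pos [ 0.3926 -0.2791  0.2203] yaw -146.4 q [-0.21  0.04 -0.41 -0.   -1.12 -0.78] gap 15.5 F [ 0.3  0.1 -1.4]
T [-7.013  6.513  0.187] R [-0.04   0.018 -7.056]
```

Emit:
{"api": "arm_command", "payload": {
  "deltas": [
    {"tx": -1.1, "ty": 1.1, "tz": 0, "rx": 0, "ry": 0, "rz": -0.1, "grip": 0},
    {"tx": -2.2, "ty": 2.1, "tz": 0, "rx": 0, "ry": 0, "rz": -0.2, "grip": 0},
    {"tx": -3.3, "ty": 3.1, "tz": 0, "rx": 0, "ry": 0, "rz": -0.4, "grip": 0},
    {"tx": -4.4, "ty": 4.1, "tz": 0, "rx": 0, "ry": 0, "rz": -0.5, "grip": 0},
    {"tx": -5.5, "ty": 5.1, "tz": 0, "rx": 0, "ry": 0, "rz": -0.7, "grip": 0},
    {"tx": -6.5, "ty": 6.0, "tz": 0, "rx": 0, "ry": 0, "rz": -0.8, "grip": 0},
    {"tx": -7.0, "ty": 6.5, "tz": 0, "rx": 0, "ry": 0, "rz": -0.8, "grip": 0}
  ]
}}

```text
time_s: 30.75
tcp_pos: [0.4596, 0.0011, 0.2195]
orientation: [-0.342, 0.94, -0.001, 0.002]
ft_force: [-0.1, -0.3, -0.5]
finger_gap: 0.181
```

```bash
python3 -c "
from h import *
go(.3742,.2722,.21,-139.4)"
```

```text
t 30.75 pos [0.4596 0.0011 0.2195] yaw -140.0 q [ 0.43 -0.   -0.46  0.   -1.11 -1.31] gap 15.9 F [-0.1 -0.3 -0.5]
T [-3.635  8.751  0.299] R [-0.023  0.021 -0.07 ]
```

Emit:
{"api": "arm_command", "payload": {
  "deltas": [
    {"tx": -0.6, "ty": 1.4, "tz": 0, "rx": 0, "ry": 0, "rz": 0, "grip": 0},
    {"tx": -1.2, "ty": 2.8, "tz": 0.1, "rx": 0, "ry": 0, "rz": 0, "grip": 0},
    {"tx": -1.8, "ty": 4.2, "tz": 0.1, "rx": 0, "ry": 0, "rz": 0, "grip": 0},
    {"tx": -2.4, "ty": 5.6, "tz": 0.2, "rx": 0, "ry": 0, "rz": 0, "grip": 0},
    {"tx": -3.0, "ty": 7.0, "tz": 0.3, "rx": -0.02, "ry": 0.02, "rz": -0.05, "grip": 0},
    {"tx": -3.5, "ty": 8.3, "tz": 0.3, "rx": -0.02, "ry": 0.02, "rz": -0.05, "grip": 0},
    {"tx": -3.64, "ty": 8.75, "tz": 0.3, "rx": -0.02, "ry": 0.02, "rz": -0.05, "grip": 0},
    {"tx": -3.64, "ty": 8.75, "tz": 0.3, "rx": -0.02, "ry": 0.02, "rz": -0.05, "grip": 0},
    {"tx": -3.64, "ty": 8.75, "tz": 0.3, "rx": -0.02, "ry": 0.02, "rz": -0.05, "grip": 0}
  ]
}}

```text
time_s: 31.88
tcp_pos: [0.3743, 0.2714, 0.2096]
orientation: [-0.345, 0.938, -0.0, -0.0]
ft_force: [-0.0, 0.1, -0.8]
finger_gap: 0.182
```

```bash
python3 -c "
from h import *
s=monitor.sense();z=s['tcp_pos'][2]
im,W=shot('wrist'); cv2.imwrite('pics/w8.png',im)
P=W.reshape(-1,3);P=P[~np.isnan(P).any(1)]
P=P[np.hypot(P[:,0]-.374,P[:,1]-.272)<.06]
for lo,hi in((.03-.0,.065),(z-.068-.003,z-.068+.03)):
  a=P[(P[:,2]>lo)&(P[:,2]<hi)]; print(len(a), len(a) and cv2.minAreaRect((a[:,:2]*1000).astype(np.float32)))
go(.3742,.2722,.0707,-139.6)"
```

```text
473 ((372.74884033203125, 271.9984130859375), (45.91265869140625, 46.19453430175781), 40.62439727783203)
1663 ((366.5356750488281, 264.90509033203125), (53.994850158691406, 69.85108947753906), 40.47627258300781)
t 31.925 pos [0.3745 0.2713 0.2097] yaw -139.6 q [ 1.06  0.01 -0.46  0.   -1.09 -1.92] gap 15.5 F [ 0.4 -0.6 -0.1]
T [-0.014  0.032  4.634] R [-0.005 -0.003 -0.002]
```

View pics/w8.png

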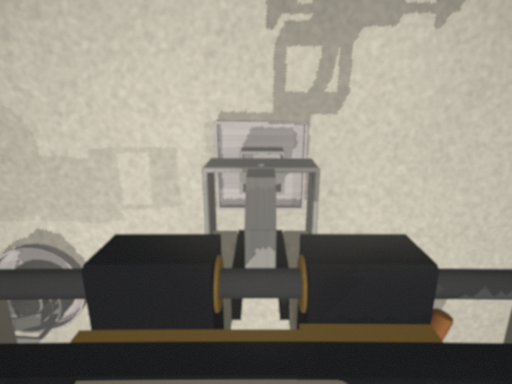

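Wrist image: large square held level at (262,190), with the tin and small square below at (262,160). They are parallel and within about 2 mm. Lowering.

Emit:
{"api": "arm_command", "payload": {
  "deltas": [
    {"tx": -0.03, "ty": 0.03, "tz": 1.2, "rx": 0, "ry": 0, "rz": 0, "grip": 0},
    {"tx": -0.03, "ty": 0.03, "tz": 2.4, "rx": 0, "ry": 0, "rz": 0, "grip": 0},
    {"tx": -0.03, "ty": 0.03, "tz": 3.0, "rx": 0, "ry": 0, "rz": 0, "grip": 0},
    {"tx": -0.03, "ty": 0.03, "tz": 3.5, "rx": 0, "ry": 0, "rz": 0, "grip": 0},
    {"tx": -0.03, "ty": 0.03, "tz": 3.9, "rx": 0, "ry": 0, "rz": 0, "grip": 0},
    {"tx": -0.03, "ty": 0.03, "tz": 4.3, "rx": 0, "ry": 0, "rz": 0, "grip": 0},
    {"tx": -0.03, "ty": 0.03, "tz": 4.55, "rx": 0, "ry": 0, "rz": 0, "grip": 0},
    {"tx": -0.03, "ty": 0.03, "tz": 4.64, "rx": 0, "ry": 0, "rz": 0, "grip": 0},
    {"tx": -0.03, "ty": 0.03, "tz": 4.64, "rx": 0, "ry": 0, "rz": 0, "grip": 0},
    {"tx": -0.03, "ty": 0.03, "tz": 4.64, "rx": 0, "ry": 0, "rz": 0, "grip": 0}
  ]
}}

```text
time_s: 33.17
tcp_pos: [0.3747, 0.2728, 0.0708]
orientation: [-0.345, 0.938, -0.0, 0.0]
ft_force: [0.5, 0.9, -0.5]
finger_gap: 0.178
```

```bash
python3 -c "
from h import *
go(.3747,.2725,.0707,-139.6)"
```

```text
t 33.175 pos [0.3747 0.2728 0.0708] yaw -139.6 q [ 1.06  0.18 -0.65  0.   -0.74 -1.92] gap 15.7 F [ 0.5  0.9 -0.5]
T [ 0.006 -0.006  0.002] R [-0.003  0.002 -0.   ]
```

Emit:
{"api": "arm_command", "payload": {
  "deltas": [
    {"tx": 0, "ty": 0, "tz": 0.02, "rx": 0, "ry": 0, "rz": 0, "grip": 0},
    {"tx": 0, "ty": 0, "tz": 0.02, "rx": 0, "ry": 0, "rz": 0, "grip": 45},
    {"tx": 0, "ty": 0, "tz": 0.0, "rx": 0, "ry": 0, "rz": 0, "grip": 45},
    {"tx": 0, "ty": 0, "tz": 0.0, "rx": 0, "ry": 0, "rz": 0, "grip": 45},
    {"tx": 0, "ty": 0, "tz": -0.5, "rx": 0, "ry": 0, "rz": 0, "grip": 50},
    {"tx": 0, "ty": 0, "tz": -2.0, "rx": 0, "ry": 0, "rz": 0, "grip": 50},
    {"tx": 0, "ty": 0, "tz": -3.7, "rx": 0, "ry": 0, "rz": 0, "grip": 50},
    {"tx": 0, "ty": 0, "tz": -5.0, "rx": 0, "ry": 0, "rz": 0, "grip": 50},
    {"tx": 0, "ty": 0, "tz": -5.0, "rx": 0, "ry": 0, "rz": 0, "grip": 50},
    {"tx": 0, "ty": 0, "tz": -5.0, "rx": 0, "ry": 0, "rz": 0, "grip": 50}
  ]
}}

```text
time_s: 34.42
tcp_pos: [0.3743, 0.2725, 0.2202]
orientation: [-0.345, 0.939, -0.0, -0.0]
ft_force: [-0.8, -0.8, 0.2]
finger_gap: 0.499
```

```bash
python3 -c "
from h import *
handle(.3745,.272,.078,r=.05,save='pics/w9.png')
go(.46,.0,.215,-90)
im,W=shot('scene'); np.savez('s9.npz',im=im,W=W)
a=cv2.resize(im[180:330,230:480],(750,450),interpolation=cv2.INTER_CUBIC); cv2.imwrite('pics/s9.png',cv2.convertScaleAbs(a,alpha=1.3))
D=np.load('scene0.npz')['im']; print('shaker diff',cv2.absdiff(D[145:180,148:175],im[145:180,148:175]).mean())"
```

```text
top n 656 z 0.0778 mean [372.8 270.8] rect [373.9 272. ] [42.7 15.2] long 40.1
body [374.  271.5] [71.5 71.3] 40.2
t 34.475 pos [0.3742 0.2723 0.2198] yaw -139.6 q [ 1.06  0.01 -0.44  0.   -1.12 -1.92] gap 44.1 F [-0.9  0.   0.4]
T [ 3.701 -8.766  0.169] R [ 0.    -0.011 -6.202]
shaker diff 5.107231040564374
```

View pics/s9.png

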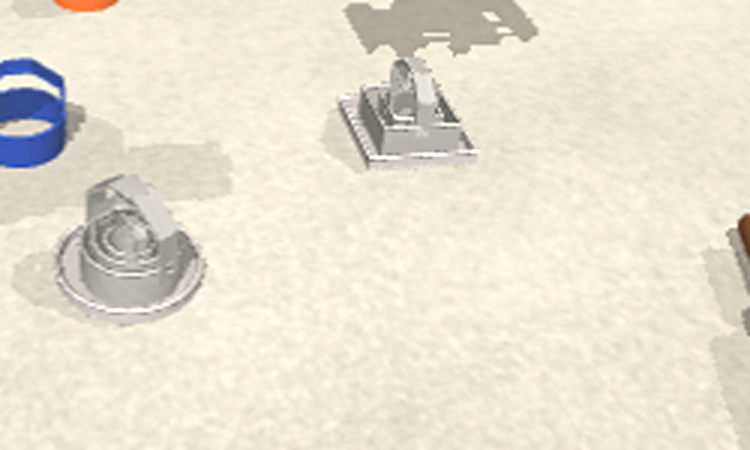

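View pics/w9.png

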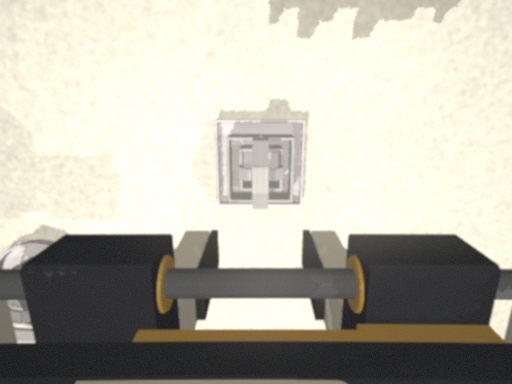

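Scene crop: round nest at (130,245) and square nest at (415,115), both flat in their tins. Wrist image: the square set is concentric at (262,162). Large handle tops are at 86.8 and 77.8 mm, against 87 and 78 expected. Handing in.

```bash
python3 -c "
from h import *
print(workorder.close_job())"
```

```text
the job is handed in; nothing more can be done
None
```

The cutters are put away, and I handed the job in at about 34.5 s of the 141 s allowed. The three steel round cutters are nested small, medium, large in the round tin. The two square ones are nested small, then large, in the square tin. All are let go, and the gripper is clear above them.

- **Standing flat:** measured after each release, the handle tops were at 56.8, 71.8, 86.8, 58.8 and 77.8 mm. Each is within 0.2 mm of its height standing on the tin floor.
- **Centring:** each set is concentric to about 2 mm. The final wrist and scene pictures agree with this.
- **Left alone:** I did not touch the flour shaker or the blue and orange look-alikes. The scene picture around the shaker is unchanged apart from image noise.
- **Disagreements:** the top and wrist cameras differed by up to 2–3 mm in y. I worked from the closer wrist view. No check failed.
- **Refused call:** the very first move call was refused, with no motion. I resent it with fewer rows and every field filled in.

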